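Mesh the splined drive gear on the slab roller gearbox and hold it home

ROBOT

A 6-joint arm with a two-finger parallel gripper is mounted at the origin on the work surface. World frame = base frame: x ahead of the robot, y to its left, z up, the work surface at z = 0. Lengths are in mm, angles in rad, forces in N, time in s.
With the tool pointing down it reaches from about 350 to 975 mm from the base axis. Payload 7.1 kg.
Tool frame: the origin (TCP) lies on the front face of the gripper's body, between the roots of the fingers; the fingertips stand 80 mm ahead of it and the grasp point (between the pads) lies 61 mm ahead of it (env.tips_ahead is the distance from the TCP to the fingertips, in mm); z points along the fingers, y is the line along which they close (so a half turn about z gives the same grasp; the last joint's range is limited). The gripper opens to 88 mm and grips with 3 to 60 N. Pads are 20 mm wide; open, the fingers measure 115 mm over their backs; the gripper's body (75 mm by 178 mm) begins 61 mm behind the grasp point.
Start: joints at [1.134, 0.423, 1.63, -0, 1.089, -0.019], TCP at [253.562, 571.237, 302.675] pointing down, gripper open.
Joint ranges: [-3, 3], [-0.9, 2.11], [0.09, 2.58], [-1.31, 4.45], [0.11, 2.69], [-2.54, 2.54]. Speed limits (rad/s): [2.39, 2.39, 3.01, 3.14, 3.14, 3.14].

INTERFACE

Orientations are given as a unit quaternion [x, y, z, w].
In Python, from station import env, set_gripper, viewer, workorder gives the robot as it stands. Calls block until the motion is done:
- env.reach(position, orientation): joint-space move of the TCP to a pose.
- env.move_l(position, rot=None, rate=150, f_stop=None): straight line of the TCP; rot=None keeps the orientation; rate is the mean speed in mm/s. With f_stop (N) it stops when the force on the tool has changed by that much, and returns True; else False.
- env.move_joints(angles): joint-space move.
- set_gripper(opening): finger opening in mm; the grip force is fixed at half the most; returns when the fingers have stopped.
- env.hold(seconds).
- env.ik(position, orientation): joint angles nearest the present ones, or None.
- env.read_state(): the state.
- viewer.camera(name): name is "scene" or "side" or "wrist"; returns the picture (400x640x3 uint8, blue, green, red); there is no depth.
- viewer.camera_params(name): a dict with "fx", "fy", "cx", "cy" (pixels), "pose" (4x4, takes a point from camera to world coordinates); the wrist camera has in their place "tool_from_camera" (4x4, takes a point from camera to tool coordinates, whose origin is the TCP and whose axes are the flange's). Camera axes: x right, y up, looking along -z (the intrinsics and any distortion apply to the point x, -y, -z); pixel columns grow to the right and rows downward; lengths in mm; the calibration is good to about 2 mm. A picture is of the moment at which its call begins: read the wrist's pose just before it. camera_params takes no time and is no camera call.
A pose or a line that the arm cannot do raises env.IKError and nothing moves.
- workorder.sign_off(): hands the job in; it is judged then, once.
The state is a dict: "time_s": time; "qpos": joint angles; "dq": joint speeds; "tau": joint torques, N m; "tool_pos": TCP position; "orientation": TCP orientation; "force": force on the tool from outside, world axes, zero at the start; "wrist_torque": the same for the moment, N m; "width": finger opening in mm; "grip_force": force on a finger pad.
Only numpy, scipy, OpenCV 4.12 (cv2) and the standard library are available. Lean on these libraries where they do the work, as an engineer would, in place of code of your own. Each camera call takes 0.05 s, during which the arm holds its last target. There are 200 camera calls.

TASK

Pick the gear with the square hub and cross-shaped bore out of the parts crate, set it hub up on the upright cross-splined stub shaft of the gearbox, turn it until the splines mesh and slide it down. Press it fully home against the spring collar, so that the top of the hub is flush with the end of the shaft, and finish while still holding it pressed down there with the gripper (a colleague will then fit the retaining clip). Leave the other parts in the crate and do not disturb the other things on the table.

Things in the scene. Friction and masses are not known exactly. Their poses are not given: they have to be found in the camera images.
- gear_c (a point): target gear's centre, half-way up. Loose aluminium, 0.2-0.35 kg, flat on the crate's floor, hub up: toothed disc 82 mm across, 12 mm thick, on it a square hub 36 x 36 mm, 32 mm tall (44 mm in all; point 22 mm above underside). Cross-shaped through bore: slots 11 mm wide, 29 mm end to end. x, y along the slots, square to the hub's flats; fits in any quarter turn. z up. Grip the hub above the disc.
- shaft_top (a point): centre of the top end of the gearbox's upright steel stub shaft, 107 mm above the table, 52 mm above the gearbox's top. Section a cross: two bars 8 mm thick, 26 mm end to end, top edges rounded; x, y along the bars. 1.5 mm clearance all round in the gear's bore. With the gear home the hub's top is flush with this point, so the gear's centre lies 22 mm below it.
- shaft (a joint): turn of the shaft in the gearbox about the vertical (rad, anticlockwise from above), very stiff (about 1 N m); it varies from start to start. It need not be turned.
- collar (a joint): sink (m) of the brass spring collar (ring 52 mm outside, 31 mm inside) round the shaft's foot: 0 = up, its top 34 mm below the shaft's end; 0.010 = down on its stop, 44 mm below, the gear home. The spring takes 6 N to start and 12 N at the bottom; it bears the gear's weight without sinking and pushes back up when the push ends.
- gearbox: blue gearbox fixed to the table, housing 160 x 140 mm, with feet to 200 mm along x; top face 55 mm above the table. Origin under its centre, on the table, below the shaft's axis. It does not move.
- crate: open plywood parts crate fixed to the table, 252 x 252 mm outside, walls 35 mm high, 6 mm thick, floor 6 mm thick; origin under its centre. Holds four parts, one in each quarter, about 70 mm from the centre. Crate and gearbox stand one left, one right of the robot's x axis, either way round.
- round_gear_c (a point): centre of another gear in the crate, same disc, but a round hub 38 mm in diameter and a round bore; 40 mm tall. Leave it.
- pinion_c (a point): centre of a small pinion in the crate, 55 mm across, 26 mm tall, round bore. Leave it.
- spacer_c (a point): centre of a plain spacer ring in the crate, 68 mm across, 18 mm tall. Leave it.
- glaze_jar_c (a point): centre of a glaze jar on the table, 56 mm across, 75 mm tall. Bystander.
- test_cup_c (a point): centre of a terracotta test cup on the table, 52 mm across, 55 mm tall. Bystander.
- bowl_c (a point): centre of a white bowl on the table, 100 mm across, 45 mm tall. Bystander.
- brush_grip (a point): grip of a brush lying on the table to the left. Bystander.
Not all that is in view belongs to the job. What is shaped like the part that bears gear_c but red or yellow is not meant.

How it is judged:
By the outcome, as a careful person would: the job done as asked, in the order asked, and still so for the second after the job is handed in, while the arm keeps its last pose, push and grip.
It also fails if it takes over 48 s, if anything falls off the work surface, if the arm or the gripper's body presses on something with over 40 N, if the wrist force passes 120 N, or if a joint passes its speed limit or range.

## Working session

There is one attempt and no reset: what is moved stays moved. The work goes in short steps, each a Python script; the robot and the scene stay as the last script left them, time stands still between calls to the robot, and variables do not carry over. Pictures are saved under pics/ and viewed, at most 10 in all, crops included, and the job is handed in when it is done.

```bash
mkdir -p pics; ls; python3 - <<'E'
from station import env, viewer
import cv2,numpy as np
np.set_printoptions(precision=4,suppress=True)
for n in ["scene","side","wrist"]:
    cv2.imwrite(f"pics/{n}0.png",viewer.camera(n)); print(n,viewer.camera_params(n))
s=env.read_state(); print(s['time_s'],s['tool_pos'],s['orientation'],s['force'])
E
```

```text
pics
scene {'fx': 451.9413089235303, 'fy': 451.9413089235303, 'cx': 316.11250350090927, 'cy': 210.39518192160614, 'pose': array([[  -0.221 ,   -0.7097,    0.669 , 1478.4432],
       [   0.9753,   -0.1611,    0.1513,  211.349 ],
       [   0.0004,    0.6859,    0.7277, 1146.2166],
       [   0.    ,    0.    ,    0.    ,    1.    ]])}
side {'fx': 397.8824934882848, 'fy': 397.8824934882848, 'cx': 317.51181435589234, 'cy': 195.21762993681793, 'pose': array([[   0.9872,    0.1256,   -0.0983,  384.8447],
       [  -0.1581,    0.6909,   -0.7054, -917.9235],
       [  -0.0207,    0.712 ,    0.7019,  989.3685],
       [   0.    ,    0.    ,    0.    ,    1.    ]])}
wrist {'fx': 315.53010433697733, 'fy': 315.53010433697733, 'cx': 320.9769120326802, 'cy': 198.94685529068315, 'tool_from_camera': array([[  0.0003,   0.958 ,   0.2866,  78.7111],
       [  1.    ,  -0.0003,  -0.    ,   0.6463],
       [  0.0001,   0.2866,  -0.958 , -82.9983],
       [  0.    ,   0.    ,   0.    ,   1.    ]])}
0.15 [253.4131 570.9464 302.0639] [ 0.2074  0.9783 -0.0006 -0.0001] [-0.2369 -0.1066 -0.3067]
```

View pics/scene0.png

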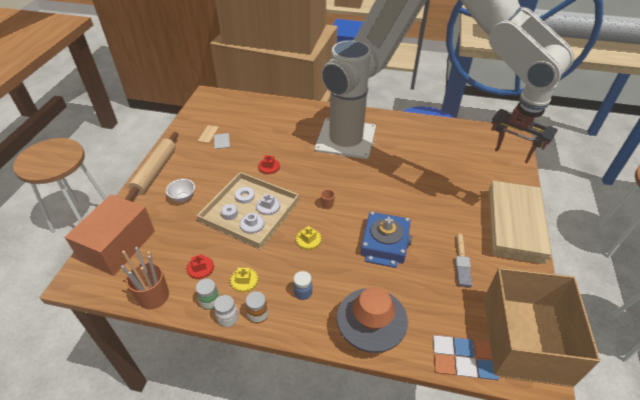

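View pics/side0.png

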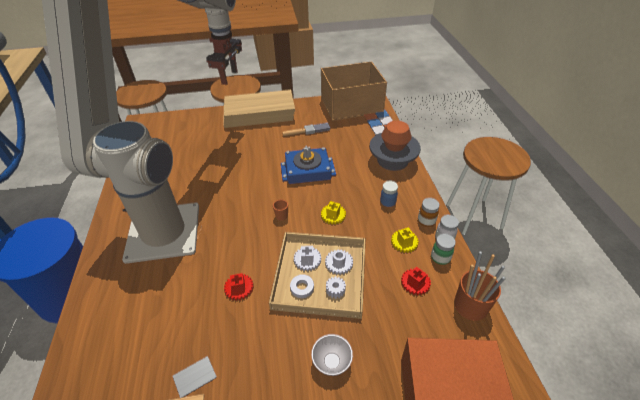

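The scene view shows the candidates for the target. In the crate, (268,203) has the square hub, (252,221) is the round gear, (245,195) the spacer and (230,211) the pinion. Outside it, the red lookalikes are at (269,164) and (200,266), and the yellow ones at (308,237) and (243,278). I choose the grey part at (268,203), which is (307,257) in the side view. The shaft is at about (388,225). I'll check the choice in a close crop.

```bash
cat > h.py <<'E'
import numpy as np, cv2
from scipy.spatial.transform import Rotation as R
from station import env, set_gripper, viewer, workorder
np.set_printoptions(precision=2,suppress=True)
def cam(n, st=None):
    p=viewer.camera_params(n)
    if n=="wrist":
        T=np.eye(4); T[:3,:3]=R.from_quat(st['orientation']).as_matrix(); T[:3,3]=st['tool_pos']
        p['pose']=T@p['tool_from_camera']
    return p
def cast(p,uv,z):
    "pixels (N,2) -> world points on plane z"
    uv=np.atleast_2d(np.asarray(uv,float))
    d=np.c_[(uv[:,0]-p['cx'])/p['fx'],-(uv[:,1]-p['cy'])/p['fy'],-np.ones(len(uv))]@p['pose'][:3,:3].T
    o=p['pose'][:3,3]
    return o+d*((z-o[2])/d[:,2])[:,None]
def proj(p,X):
    c=(np.asarray(X)-p['pose'][:3,3])@p['pose'][:3,:3]
    return np.array([p['cx']+p['fx']*c[0]/-c[2],p['cy']-p['fy']*c[1]/-c[2]])
def down(yaw):
    "tool z down, tool x axis at world angle yaw"
    return (R.from_euler('z',yaw)*R.from_euler('x',np.pi)).as_quat()
E
python3 - <<'E'
from h import *
a=cv2.imread('pics/scene0.png');b=cv2.imread('pics/side0.png')
f=lambda i,x,y,w,h:cv2.resize(i[y:y+h,x:x+w],(400,300),interpolation=cv2.INTER_CUBIC)
cv2.imwrite('pics/crop.png',np.vstack([np.hstack([f(a,195,170,108,81),f(b,265,225,108,81)]),np.hstack([f(a,340,190,100,75),f(b,260,130,100,75)])]))
for n,g,s in(("scene",(268,200),(388,222)),("side",(307,252),(307,151))):
    p=cam(n);print(n,cast(p,g,45),cast(p,s,107))
p=cam("scene");print(cast(p,[(238,177),(298,208),(261,243),(200,210)],35).round())
E
```

```text
scene [[ 454.94 -188.98   45.  ]] [[522.04 222.45 107.  ]]
side [[ 448.65 -199.31   45.  ]] [[506.99 197.21 107.  ]]
[[ 357. -333.   35.]
 [ 460.  -82.   35.]
 [ 634. -158.   35.]
 [ 542. -403.   35.]]
```

View pics/crop.png

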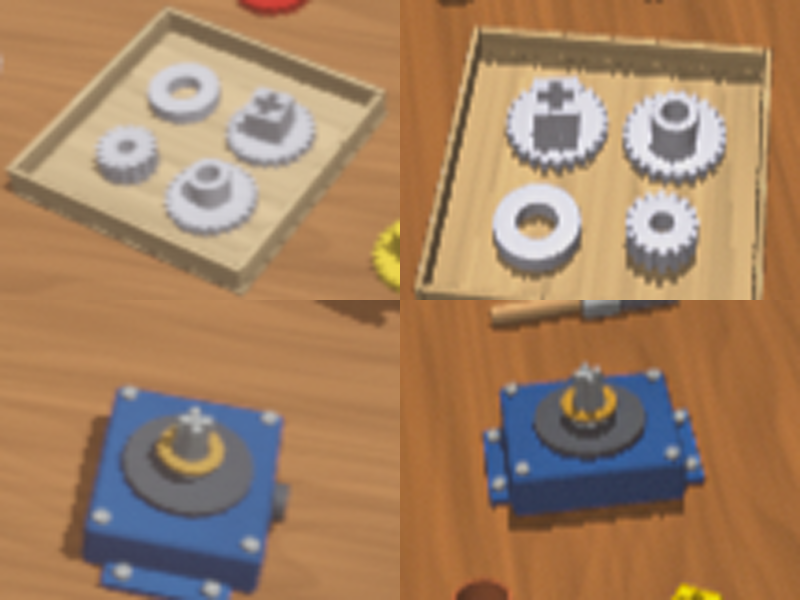

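The crop confirms it: the part at (267,198) in the scene and (307,251) in the side view has the square hub and cross bore. The shaft top is at scene (388.7,218.8) and side (306.7,147.5). Next I'll look at both close up with the wrist camera.

```bash
python3 - <<'E'
from h import *
for g,s in(((267.4,197.8),(388.7,218.8)),):pass
G=(cast(cam("scene"),(267.4,197.8),50)+cast(cam("side"),(307.1,250.6),50))[0]/2
S=(cast(cam("scene"),(388.7,218.8),107)+cast(cam("side"),(306.7,147.5),107))[0]/2
print(G,S)
import json
for n,P,z in(("shaft",S,290),("gear",G,235)):
    yaw=np.arctan2(P[1],P[0])+np.pi/2
    env.reach([P[0],P[1],z],down(yaw)); env.hold(.2)
    st=env.read_state(); im=viewer.camera("wrist")
    cv2.imwrite(f"pics/w_{n}.png",im)
    json.dump({k:np.asarray(st[k]).tolist() for k in('tool_pos','orientation')},open(f"{n}.json","w"))
    print(n,st['time_s'],st['tool_pos'],st['qpos'],st['force'],proj(cam("wrist",st),[*P[:2],107 if n=="shaft" else 50]))
a,b=[cv2.imread(f"pics/w_{n}.png")[0:400,120:520] for n in("shaft","gear")]
cv2.imwrite("pics/both.png",np.hstack([a,b]))
E
```

```text
[ 449.61 -195.17   50.  ] [508.49 220.25 107.  ]
shaft 1.95 [508.25 221.07 290.  ] [ 0.39  0.34  1.8   0.    1.01 -0.02] [0.53 0.29 0.09] [320.24 199.42]
gear 3.7583 [ 450.07 -194.51  235.12] [-0.43  0.33  1.97  0.    0.84 -0.02] [0.55 0.25 0.03] [320.62 198.94]
```

View pics/both.png

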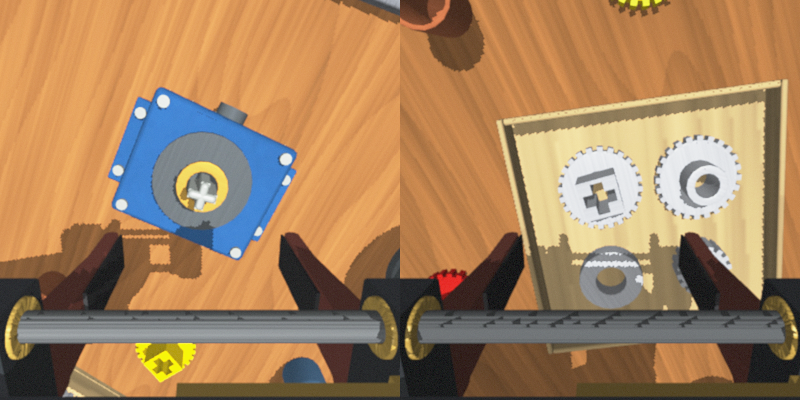

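The left half shows the shaft's cross at full-frame (322,193). The right half shows the gear's cross bore at (323,197), with the hub turned slightly. I'll enlarge both to choose thresholds.

```bash
python3 - <<'E'
from h import *
a=cv2.imread("pics/w_shaft.png")[168:218,297:347];b=cv2.imread("pics/w_gear.png")[150:240,278:368]
cv2.imwrite("pics/zoom.png",np.hstack([cv2.resize(i,(400,400),interpolation=cv2.INTER_NEAREST) for i in(a,b)]))
for i in(a,b): print(cv2.cvtColor(i,cv2.COLOR_BGR2GRAY)[::3,::3] if i is a else cv2.cvtColor(i,cv2.COLOR_BGR2GRAY)[10:80:4,15:80:4])
E
```

```text
[[131 130 133 213 217 215 213 215 211 213 216 217 219 220 202 132 134]
 [133  91 215 213 213 213 215 209 179 193 210 214 217 217 217 195 134]
 [117 200 213 212 213 202 127  78 117 127 108 134 211 212 217 220 130]
 [127 214 212 213 190 131 124  79 121 135 135  91 110 213 212 215 202]
 [184 213 212 208  94 135 105  94 119 137 140 101  78 171 213 213 213]
 [211 210 210 177 112 137 120  95 188 193 194 171 104  89 216 216 214]
 [211 209 211 124 124 135 137  95 189 242 219 151 131  87 214 214 216]
 [210 212 129  88 199 171 136  97 218 234 205 133 131 108 215 214 211]
 [196 197 127 109 201 236 223 203 231 233 170 133 130 141 214 213 213]
 [155 139 133 142 210 235 243 247 239 231 220 204 173 189 213 213 209]
 [ 78 183 132 133 125 144 185 217 233 237 244 247 238 212 212 215 173]
 [ 98 150 215 215 132 128 110 227 231 183 194 218 215 213 211 196 134]
 [137  97 157 212 132 136 147 235 229 188 215 212 216 211 208 135 134]
 [129 135  78 139 131 130 208 230 218 212 211 210 212 190 133 134 129]
 [128 135 134 131 100 106 207 201 218 213 213 190 147 132 134 133 131]
 [135 129 134 131 136 129 132 134 1
[... 686 characters left out ...]
228 228 231 123 206 211 181  82  85 230 231 234 231 229 219]
 [232 233 227 188 117  88 142 212 216 125 126 219 212 233 230 232 224]
 [232 229 230  84 120 128  89 183 135 126 133 210 200 232 232 233 224]
 [232 230 230 136 130 126  81 130 130 225 227 228 226 233 231 228 186]
 [232 233 232 222 212 226 120 129 130 183 226 228 228 230 232 229 213]
 [233 232 230 229 230 228 204 127 135 194 231 229 221 229 165 199 213]
 [229 229 229 228 227 229 231 227 228 192 140 207 229 213 225 214 212]
 [212 219 229 231 229 202 148 182 232 226 234 227 228 213 217 213 211]
 [218 221 228 208 224 224 215 232 221 228 199 190 202 207 216 213 212]
 [220 221 223 218 213 216 218 211 199 211 204 198 205 208 218 214 210]]
```

View pics/zoom.png

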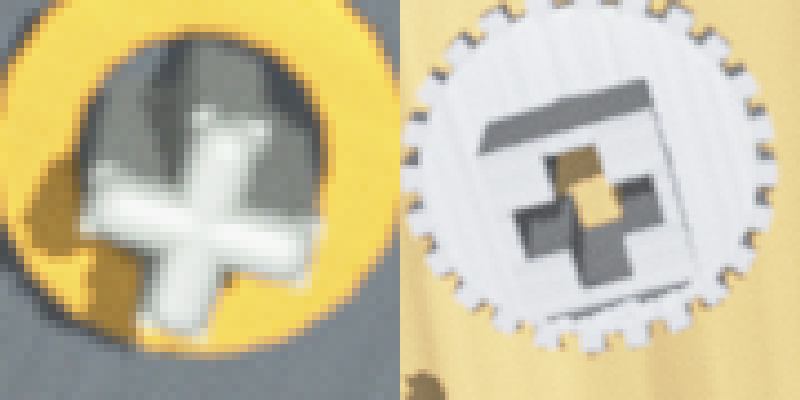

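The zoom separates both shapes cleanly: the shaft cross is bright and unsaturated, and the bore is dark or wood-coloured inside the bright hub top. I'll measure centre and 4-fold angle from mask moments.

```bash
cat >> h.py <<'E'
def cross(p,im,kind,z,guess):
    "centre and slot angle (mod pi/2) of the cross nearest the guess pixel"
    hsv=cv2.cvtColor(cv2.GaussianBlur(cv2.resize(im,None,fx=4,fy=4,interpolation=cv2.INTER_CUBIC),(5,5),0),cv2.COLOR_BGR2HSV)
    S,V=hsv[...,1].astype(int),hsv[...,2].astype(int)
    m=((S<50)&(V>178)) if kind=="shaft" else ((V<190)|(S>60))
    n,l,st,c=cv2.connectedComponentsWithStats(m.astype(np.uint8))
    g=np.asarray(guess)*4
    i=min((i for i in range(1,n) if 500<st[i,4]<40000),key=lambda i:np.hypot(*(c[i]-g)))
    v,u=np.nonzero(l==i)
    P=cast(p,np.c_[(u+.5)/4-.5,(v+.5)/4-.5],z)[:,:2]
    C=P.mean(0); d=(P-C)@[1,1j]
    # far points carry the arm directions
    return C,np.angle((d**4).sum())/4,st[i],np.percentile(abs(d),99),m.astype(np.uint8)*255
E
python3 - <<'E'
from h import *
import json
for n,z in(("shaft",107),("gear",50)):
    p=cam("wrist",json.load(open(n+".json"))); im=cv2.imread(f"pics/w_{n}.png")
    C,a,st,r,m=cross(p,im,n,z,(322,193) if n=="shaft" else (323,197))
    print(n,C,a,st,r)
E
```

```text
shaft [507.8  224.06] 0.13658579689553507 [1228  726  120  115 6093] 12.864642269076532
gear [ 449.15 -194.25] -0.1268403194583959 [ 1212   729   137   131 10075] 14.800448333962956
```

```bash
python3 - <<'E'
from h import *
import json
y0=np.arctan2(-194,449)+np.pi/2
M=[];A=[];Rs=[]
for dy in(-1.57,1.57):
    env.reach([449.2,-194.3,235],down(y0+dy)); env.hold(.2)
    st=env.read_state(); im=viewer.camera("wrist"); cv2.imwrite(f"pics/g{dy}.png",im)
    p=cam("wrist",st); C,a,s,r,_=cross(p,im,"gear",50,proj(p,[449.2,-194.3,50]))
    M.append(C);A.append(a);Rs.append(R.from_quat(st['orientation']).as_matrix()[:2,:2]); print(C,a,s,r,st['time_s'])
true=(M[0]+M[1])/2
b=np.mean([Rs[i].T@(M[i]-true) for i in(0,1)],0)
def rot(n): return R.from_quat(json.load(open(n))['orientation']).as_matrix()[:2,:2]
sh=np.array([507.80,224.06])-rot("shaft.json")@b
print("true",true,"bias",b,"check",np.array([449.15,-194.25])-rot("gear.json")@b,"shaft",sh)
json.dump(dict(g=true.tolist(),ga=float(np.mean(A)),b=b.tolist(),s=sh.tolist()),open("m.json","w"))
E
```

```text
[ 532.55 -240.38] -0.4139865312426168 [1284  248   92  176 7299] 18.312674306436254 5.4083
[ 516.74 -220.57] -0.4359144771770369 [ 1212  1038   186   118 10826] 24.498076326448874 8.3083
true [ 524.65 -230.48] bias [11.18  5.96] check [ 439.24 -202.15] shaft [506.8  211.43]
```

The component choice went wrong in these views (the radius is too large), so I'll look at both.

```bash
python3 - <<'E'
from h import *
y0=np.arctan2(-194,449)+np.pi/2
o=[]
for dy in(-1.57,1.57):
    p=cam("wrist",dict(tool_pos=[449.2,-194.3,235],orientation=down(y0+dy))); g=proj(p,[449.2,-194.3,50]); print(g)
    im=cv2.imread(f"pics/g{dy}.png"); u,v=g.astype(int)
    o.append(cv2.resize(im[v-50:v+50,u-50:u+50],(400,400),interpolation=cv2.INTER_NEAREST))
cv2.imwrite("pics/dbg.png",np.hstack(o))
E
```

```text
[320.24 197.36]
[320.24 197.36]
```

View pics/dbg.png

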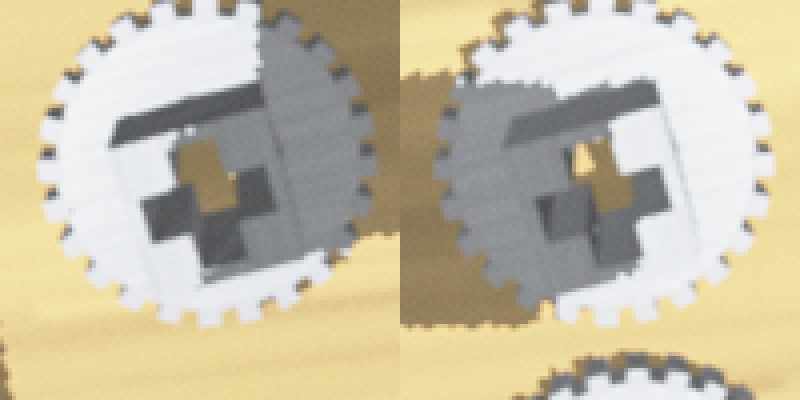

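Both frames show the gripper's shadow across the hub, so thresholds fail. Reading the cross by its slot ends gives a centre of (322.4,197.3) in the first and (320.8,197.2) in the second. I'll use those for the bias, then grasp.

```bash
python3 - <<'E'
from h import *
import json
y0=np.arctan2(-194,449)+np.pi/2
st=env.read_state(); print(st['tool_pos'])
M=[];Rs=[]
for q,t,uv in((down(y0-1.57),[449.2,-194.3,235],(322.4,197.3)),(st['orientation'],st['tool_pos'],(320.8,197.2))):
    M.append(cast(cam("wrist",dict(tool_pos=t,orientation=q)),uv,50)[0,:2]); Rs.append(R.from_quat(q).as_matrix()[:2,:2])
print(M)
true=(M[0]+M[1])/2
b=np.mean([Rs[i].T@(M[i]-true) for i in(0,1)],0)
rot=lambda n:R.from_quat(json.load(open(n))['orientation']).as_matrix()[:2,:2]
g2=np.array([449.15,-194.25])-rot("gear.json")@b
sh=np.array([507.80,224.06])-rot("shaft.json")@b
g=(true*2+g2)/3
print("true",true,"bias",b,"check",g2,"shaft",sh)
json.dump(dict(g=g.tolist(),b=b.tolist(),s=sh.tolist()),open("m.json","w"))
q=down(-0.127+np.pi/2)
set_gripper(62)
env.reach([*g,160],q); env.move_l([*g,99.8],rate=80); env.hold(.15)
st=env.read_state(); print(st['tool_pos'],st['force'],st['time_s'])
set_gripper(20)
st=env.read_state(); print(st['tool_pos'],st['force'],st['width'],st['grip_force'],st['time_s'])
E
```

```text
[ 449.22 -194.29  235.01]
[array([ 448.49, -196.08]), array([ 449.29, -193.78])]
true [ 448.89 -194.93] bias [0.09 1.21] check [ 448.   -193.85] shaft [506.73 223.49]
[ 448.91 -194.72  100.26] [-0.56  0.76 -0.16] 11.1833
[ 448.69 -194.59   99.9 ] [0.37 0.   1.43] 35.93689221504657 29.997071027755737 11.7083
```

Grasp is good: width 35.9 mm, 30 N. I'll lift, then take two opposed views of the shaft while carrying the gear so the camera bias cancels.

```bash
python3 - <<'E'
from h import *
import json
m=json.load(open("m.json")); s=np.array(m['s'])
st=env.read_state(); t=st['tool_pos']
env.move_l([t[0],t[1],200],rate=120)
st=env.read_state(); print(st['width'],st['force'])
y0=np.arctan2(s[1],s[0])+np.pi/2
M=[];o=[]
for dy in(-1.5,1.5):
    y=y0+dy; c=s-70*np.array([np.cos(y),np.sin(y)])
    env.reach([*c,290],down(y)); env.hold(.25)
    st=env.read_state(); im=viewer.camera("wrist"); cv2.imwrite(f"pics/s{dy}.png",im)
    p=cam("wrist",st); g=proj(p,[*s,107])
    json.dump({k:np.asarray(st[k]).tolist() for k in('tool_pos','orientation')},open(f"s{dy}.json","w"))
    C,a,q,r,_=cross(p,im,"shaft",107,g)
    print(C,a,q,r,g,C-s,st['time_s'],st['width'])
    u,v=g.astype(int); o.append(cv2.resize(im[v-40:v+40,u-40:u+40],(400,400),interpolation=cv2.INTER_NEAREST))
cv2.imwrite("pics/dbg2.png",np.hstack(o))
E
```

```text
35.814349469998845 [-0.53  1.08 -3.5 ]
[508.94 223.49] 0.12310728029004035 [1226  391  130  126 6855] 12.993256529415135 [320.62 116.27] [2.22 0.  ] 14.5 35.910968639677854
[573.47 194.95] 0.60905027810091 [1034  699   44   36 1124] 4.757033449394071 [320.48 115.24] [ 66.74 -28.54] 17.3333 35.48328490590371
```

View pics/dbg2.png

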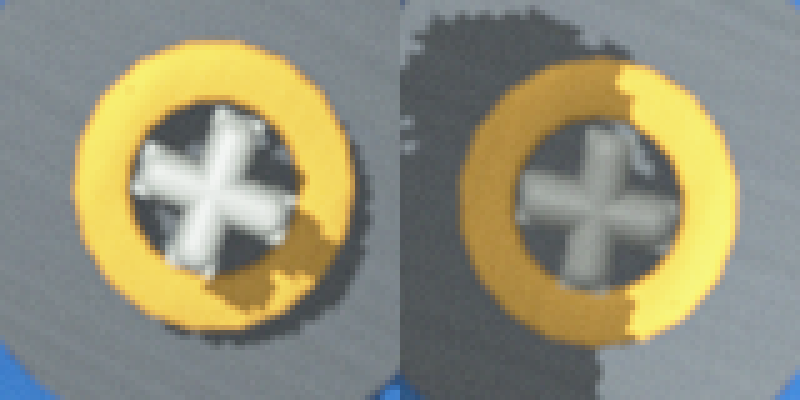

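In the left view the cross is lit and correctly found. In the right it is shaded by the gear, with its centre by slot ends at full-frame (319.1,115.7). I'll combine the two and go on.

```bash
python3 - <<'E'
from h import *
import json
m=json.load(open("m.json"))
M2=cast(cam("wrist",json.load(open("s1.5.json"))),(319.1,115.7),107)[0,:2]
M1=np.array([508.94,223.49]); rot=lambda n:R.from_quat(json.load(open(n))['orientation']).as_matrix()[:2,:2]
R1,R2=rot("s-1.5.json"),rot("s1.5.json")
# M = s + R b, least squares incl. the first view (507.80,224.06)
A=np.vstack([np.hstack([np.eye(2),r]) for r in(R1,R2,rot("shaft.json"))]); y=np.r_[M1,M2,507.80,224.06]
x,*_=np.linalg.lstsq(A,y,rcond=None); print(M2,x,A@x-y)
s=x[:2]; m['s']=s.tolist(); json.dump(m,open("m.json","w"))
q=down(0.13+np.pi/2)
env.reach([*s,222],q); env.hold(.3)
hit=env.move_l([*s,172],rate=40,f_stop=5); st=env.read_state()
print(hit,st['tool_pos'],st['force'],st['wrist_torque'],st['width'],st['time_s'])
E
```

```text
[507.45 222.56] [508.24 223.05   0.94  -0.09] [ 0.09  0.08 -0.07  0.1  -0.02 -0.17]
False [508.39 223.11 172.27] [-0.62 -0.69 -3.29] [-0.03  0.08  0.03] 36.20881469515079 20.6583
```

The gear slid onto the splines without contact. Now press it home.

```bash
python3 - <<'E'
from h import *
import json
s=json.load(open("m.json"))['s']
for z,f in((165,10),(160,18),(157.5,20),(154,24)):
    hit=env.move_l([*s,z],rate=20,f_stop=f); st=env.read_state()
    print(z,hit,st['tool_pos'],st['force'],st['width'],st['time_s'])
env.hold(.3); st=env.read_state(); print(st['tool_pos'],st['force'],st['width'])
cv2.imwrite("pics/fa.png",viewer.camera("scene"));cv2.imwrite("pics/fb.png",viewer.camera("side"))
f=lambda i,x,y,w,h:cv2.resize(cv2.imread(i)[y:y+h,x:x+w],(400,300),interpolation=cv2.INTER_CUBIC)
cv2.imwrite("pics/final.png",np.hstack([f("pics/fa.png",330,160,120,90),f("pics/fb.png",250,90,120,90)]))
E
```

```text
165 False [508.51 223.17 165.37] [-0.67 -0.07  3.17] 35.88607986653126 21.1583
160 False [508.5  223.18 160.23] [-0.17  0.39  6.3 ] 35.8535125219241 21.5583
157.5 False [508.53 223.19 157.87] [-1.21 -0.2   7.39] 35.89399545852837 21.8333
154 True [508.55 223.27 156.72] [-1.17 -0.55  9.24] 35.87166671544618 22.0417
[508.5  223.24 156.74] [-0.83 -0.54  8.49] 35.55852492754794
```

View pics/final.png

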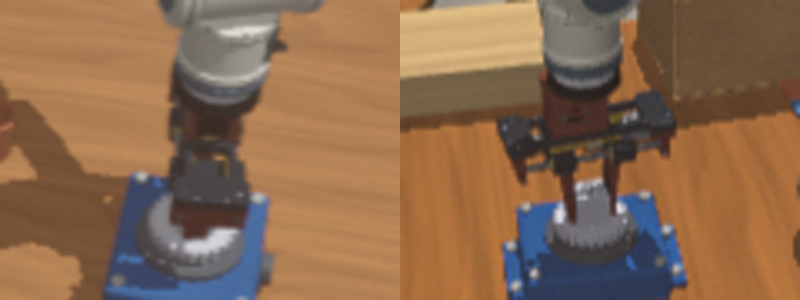

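The views show the gear seated on the gearbox with the gripper still on the hub. The reading of 8.5 N plus the gear's weight of about 3.3 N is only just the spring force at its stop, so I'll add some push in small steps.

```bash
python3 - <<'E'
from h import *
import json
s=json.load(open("m.json"))['s']
z=env.read_state()['tool_pos'][2]
for k in range(1,9):
    env.move_l([*s,z-.4*k],rate=10); env.hold(.2)
    st=env.read_state(); F=st['force'][2]; print(round(z-.4*k,2),st['tool_pos'],F,st['width'],st['time_s'])
    if F>16: break
env.hold(.7); st=env.read_state(); print(st['tool_pos'],st['force'],st['width'],st['grip_force'])
E
```

```text
156.33 [508.53 223.24 156.84] 8.132539747925204 36.26393965589605 22.8917
155.93 [508.49 223.22 156.53] 9.288112270535176 35.74474123069153 23.3417
155.53 [508.51 223.21 156.51] 13.945071783102067 35.9090544221019 23.7917
155.13 [508.51 223.24 156.47] 17.579890578830746 35.86916524604991 24.2417
[508.53 223.26 156.51] [-4.68 -1.16 17.28] 35.49245520520662 29.999132305383682
```

The force rises while the height stays at 156.5 mm, so the gear is on its hard stop, with about 8 N of margin over the spring. Handing in.

```bash
python3 -c "
from station import workorder
print(workorder.sign_off())"
```

```text
the job is handed in; nothing more can be done
None
```

The square-hub gear is meshed on the splined shaft and pressed home on the collar's stop, the gripper still holds it down with about 17 N, and the job is handed in at about 25 s; the sign-off returned no verdict.

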